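Snap the side lid shut, then gather the vials in the tote's pick-up corner and hold

ROBOT

A 6-joint arm with a two-finger parallel gripper is mounted at the origin on a cart in front of the work surface, level with it; the furniture and walls round the work are solid. World frame = base frame: x ahead of the robot, y to its left, z up, the work surface at z = 0. Lengths are in m, angles in rad, forces in N, time in s.
With the tool pointing down it reaches from about 0.275 to 0.725 m from the base axis. Payload 15.9 kg.
Tool frame: the origin (TCP) lies midway between the tips of the shut fingers; the grasp point (between the pads) lies ctrl.hold_point_z behind it (ctrl.hold_point_z is the distance from the TCP to the grasp point, in m); z points along the fingers, y is the direction in which the jaws open and shut (so a half turn about z gives the same grasp; the last joint's range is limited). The gripper opens to 85 mm and grips with 20 to 120 N. Pads are 22 mm wide; open, the fingers measure 114 mm over their backs; the gripper's body (76 mm by 85 mm) begins 54 mm behind the grasp point. The pads swing forward as they close: fully open they stand 13 mm farther back than shut.
Start: joints at [-1.177, 0.213, -0.034, 1.323, 0, 1.571], TCP at [0.192, -0.462, 0.231] pointing down, gripper open.
Joint ranges: [-2.98, 2.98], [-0.74, 1.72], [-1.14, 1.35], [-2.1, 2.04], [-1.57, 1.44], [-3.14, 3.14]. Speed limits (rad/s): [1.89, 1.89, 2.39, 2.57, 3.14, 3.14].

INTERFACE

Orientations are given as a 3x3 rotation matrix whose columns are the frame's x, y, z axes.
In Python, from rig import ctrl, optics gives the robot as it stands.
- The arm moves only by the shell command python3 -m pendant 'ROWS'. ROWS is JSON, a list of rows, each a list of 7 numbers: the turn, a rotation vector about the tool's x, y, z in degrees, then the shift along the tool's x, y, z in mm, then the closure, from -1 (fully open) to 1 (shut). In form: [[ax, ay, az, dx, dy, dz, claw], ...]. A call has exactly 8 rows; each row shifts and turns the commanded pose from where the row before left it, along the tool's axes as they then stand; what a row does not reach is not made up. A row lasts 1/12 s, in which the tool goes at most 41.7 mm and 7.16 degrees, less where a joint would pass 70% of its speed; a pose out of reach is approached as far as the arm can. A call is refused whole if a number of a shift passes 41.7 or a number of a turn 7.16, either way. A call with a gripper value outside its range is refused whole. The fingers move at their own pace and stop on an object; the grip force is fixed at half the most. Time passes only in rows, so rows that do not move let the fingers close, or fill a call up. It gives the time, the measured TCP pose, the force and the opening at its end, in the units of the state.
- ctrl.sense(): the state, without advancing time (a new reading comes with each control period).
- optics.snapshot(name): name is "side" or "top"; returns a dict with "frame" (480x640x3 uint8, red, green, blue), "mtx" (3x3 intrinsics, pixels), "origin" and "rotation" of the camera in the world. Camera axes: x right, y up, looking along -z (the intrinsics and any distortion apply to the point x, -y, -z); pixel columns grow to the right and rows downward; lengths in m; the calibration is good to about 2 mm. A picture is of the moment at which its call begins. There is no depth.
- ctrl.finish_job(): hands the job in, once; it reports no verdict.
The state is a dict: "time": time; "joint_positions": joint angles; "joint_velocities": joint speeds; "joint_torque": joint torques, N m; "eef_pos": TCP position; "orientation": TCP orientation; "wrist_force": force on the tool from outside, world axes, zero at the start; "ft_torque": the same for the moment, N m; "grip_width": finger opening in m.
Only numpy, scipy, OpenCV 4.12 (cv2) and the standard library are available. Lean on these libraries where they do the work, as an engineer would, in place of code of your own. Each camera call takes 0.05 s, during which the arm holds its last target. There are 200 camera calls.

TASK

Press the white lid of the blue sample tote's side compartment down until it snaps shut, so that the box of cover slips stays in there. Then lift the tote clear of the bench by its grey handle and tilt it until all three capped vials have slid together into the cut-down pick-up corner of the open bay, without touching the vials or disturbing the other things on the bench. Finish while holding it like that: still in the gripper, off the bench, tilted with the pick-up corner lowest and the vials at rest there, so that I can take them out with the forceps; do not put it down.

Things in the scene. Friction and masses are not known exactly. Their poses are not given: they have to be found in the camera images.
- tote: Blue tote 140 (x) x 160 (y) x 38 mm, 0.4 kg, loose; origin: centre of underside, z up. Divider at x = 9 to 16 mm parts open bay (x -66..9, y -76..76 mm, slick floor at z = 6) from lidded compartment (x 16..66). At (-x, +y) the walls are cut down to 21 mm for 40 mm: the pick-up corner. Vials start sliding at about 10 degrees of tilt, run quickly into the corner at 30.
- handle (a point): Centre of the tote's grey grip bar, at (12.5, 0, 73) mm in the tote's frame, axes as the tote's. Bar 14 mm thick (tote x), 86 long (tote y), 24 high (z = 61 to 85), 23 mm gap below it, posts (13 mm) at y = +-34 mm; close to the centre of mass. The open lid leans up beside it, in the way of fingers.
- pickup_corner (a point): Inner corner of the bay at its cut-down corner, at (-66, +76, 22) mm in the tote's frame: half a vial's height above the bay floor.
- corner_foot (a point): Outer bottom edge of the tote below the pick-up corner, at (-70, +80, 0) mm in the tote's frame.
- lid (a joint): Hinge of the white lid, rad: 0 = shut, grows as its free edge rises; starts 0.45 to 0.8 open and stays where it is left. The snap tab meets its catch at about 0.14 and is resisted most near 0.08 (about 6 N at the free edge); below 0.03 it is snapped shut and held.
- lid_pad (a point): Middle of the top of the ribbed grey thumb pad (16 x 40 mm) at the lid's free edge, 43 mm from the hinge axis, 4 mm above the lid's hinge plane; x points from hinge to free edge, z out of the lid's top. With the lid shut it lies at (62, 0, 44) mm in the tote's frame.
- lid_hinge (a point): Middle of the lid's hinge axis at the divider, at (19, 0, 40) mm in the tote's frame; the axis runs along the tote's y. The lid is 3 mm thick, 150 mm long and reaches 53 mm from the axis towards the tote's +x when shut.
- coverslip_mid (a point): Centre of the small white box of cover slips, 34 x 34 x 16 mm, loose in the side compartment under the lid.
- dropper_stain: Bystander: amber dropper bottle 26 mm wide, 94 mm tall, behind the tote.
- dropper_iodine: Bystander: amber dropper bottle 26 mm wide, 94 mm tall, left of the tote, towards the back.
- wash_vial: Bystander: squat white jar with a red lid, 44 mm wide, 48 mm tall, left of the tote, towards the back.
- petri_dish_1: Bystander: petri dish 60 mm wide, 14 mm tall, left of the tote.
- forceps: Bystander: steel forceps 126 mm long lying on the bench, left of the tote in front.
- vial_1_mid (a point): Centre of one of three alike upright capped sample vials, clear below with a white cap, 24 mm wide, 32 mm tall, about 20 g, standing in the tote's open bay.
- vial_1: The same vial's body, origin at the centre of its underside.
- vial_2_mid (a point): Centre of one of three alike upright capped sample vials, clear below with a white cap, 24 mm wide, 32 mm tall, about 20 g, standing in the tote's open bay.
- vial_2: The same vial's body, origin at the centre of its underside.
- vial_3_mid (a point): Centre of one of three alike upright capped sample vials, clear below with a white cap, 24 mm wide, 32 mm tall, about 20 g, standing in the tote's open bay.
- vial_3: The same vial's body, origin at the centre of its underside.
Not all that is in view belongs to the job. Of the things that look like the tote, the larger one is meant.

How it is judged:
On the way, in this order (a step that is already met when the one before it is completed fails the run):
1. the lid is pressed down and snapped shut while the tote stands on the bench (value of joint lid below 0.035 rad and height (world z) of corner_foot below 0.01 m), for 0.2 s.
2. the tote is lifted clear of the bench in the gripper with its lid shut (value of joint lid below 0.035 rad and contact force between the fingers and tote above 1 N and height (world z) of corner_foot above 0.02 m), for 0.2 s.
At the end, for the whole second after the job is handed in: Lid shut (below 0.035 rad), cover-slip box in its compartment; fingers hold the tote, pick-up corner over 20 mm above the bench, no bystander touching it; tilted 15 to 54 degrees, down at least 4 degrees to its -x and to its +y; all vial centres within 70 mm of the corner; tote and vials at rest (all of step 2 and angle between handle's own z axis and vertical between 0.26 and 0.95 rad and angle between handle's own x axis and vertical below 1.5 rad and angle between handle's own y axis and vertical above 1.64 rad and distance between each of vial_1_mid, vial_2_mid, vial_3_mid and pickup_corner below 0.07 m and x of coverslip_mid in the frame of tote between 0.016 and 0.07 m and z of coverslip_mid in the frame of tote below 0.038 m and contact force between tote and dropper_stain below 0.3 N and contact force between tote and dropper_iodine below 0.3 N and contact force between tote and wash_vial below 0.3 N and contact force between tote and petri_dish_1 below 0.3 N and contact force between tote and forceps below 0.3 N and linear speed of tote below 0.03 m/s and linear speed of each of vial_1, vial_2, vial_3 below 0.04 m/s); the arm keeps its last pose, push and grip.
It fails at once if the gripper touches a vial (contact force between the fingers and vial_1 above 0.5 N or contact force between the fingers and vial_2 above 0.5 N or contact force between the fingers and vial_3 above 0.5 N).
It fails at once if a bystander is disturbed (moved more than 25 mm) (distance of any of dropper_stain, dropper_iodine, wash_vial, petri_dish_1, forceps from where it was at the start of the episode above 0.025 m).
It also fails if it takes over 54 s, if anything falls off the work surface, if the arm or the gripper's body presses on something with over 40 N, if the wrist force passes 120 N, or if a joint passes its speed limit or range.

## Working session

There is one attempt and no reset: what is moved stays moved. The work goes in short steps, Python scripts to look and compute and a shell command to move; the robot and the scene stay as the last step left them, time stands still between calls to the robot, and variables do not carry over. Pictures are saved under pics/ and viewed, about 8 in all and at most 12, crops included, and the job is handed in when it is done.

```bash
ls; mkdir -p pics; python3 - <<'E'
from rig import ctrl, optics
import cv2
s=ctrl.sense(); print({k:s[k] for k in('time','eef_pos','orientation','grip_width')},ctrl.hold_point_z)
for n in('top','side'):
    d=optics.snapshot(n); cv2.imwrite(f'pics/{n}0.png',cv2.cvtColor(d['frame'],cv2.COLOR_RGB2BGR)); print(n,d['mtx'],d['origin'],d['rotation'],d.keys())
E
```

```text
pics
{'time': 0.0, 'eef_pos': array([ 0.19174054, -0.46141147,  0.23082068]), 'orientation': array([[ 9.23435883e-01,  3.83752514e-01, -4.21690676e-04],
       [ 3.83752746e-01, -9.23435318e-01,  1.02144454e-03],
       [ 2.57784489e-06, -1.10506349e-03, -9.99999389e-01]]), 'grip_width': 0.0853218313798575} 0.0187
top [[498.75982245   0.         318.08287614]
 [  0.         498.75982245 247.05735398]
 [  0.           0.           1.        ]] [ 0.49891969 -0.31216168  1.30962327] [[-0.01159946  0.99631442 -0.08498845]
 [-0.99958674 -0.01378915 -0.02522304]
 [-0.02630199  0.08466076  0.99606263]] dict_keys(['frame', 'mtx', 'origin', 'rotation'])
side [[497.29393964   0.         311.01788627]
 [  0.         497.29393964 245.07210925]
 [  0.           0.           1.        ]] [-0.5343903  -0.65576436  0.72521025] [[ 0.31071417  0.45462333 -0.8347301 ]
 [-0.95047109  0.14136798 -0.27680283]
 [-0.00783691  0.87939338  0.47603136]] dict_keys(['frame', 'mtx', 'origin', 'rotation'])
```

View pics/top0.png

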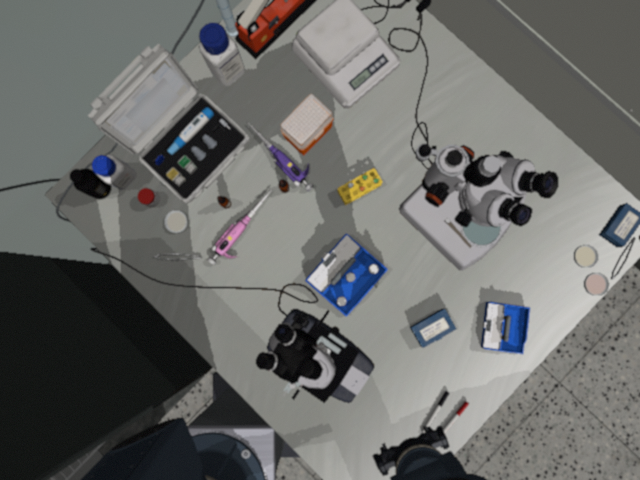

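View pics/side0.png

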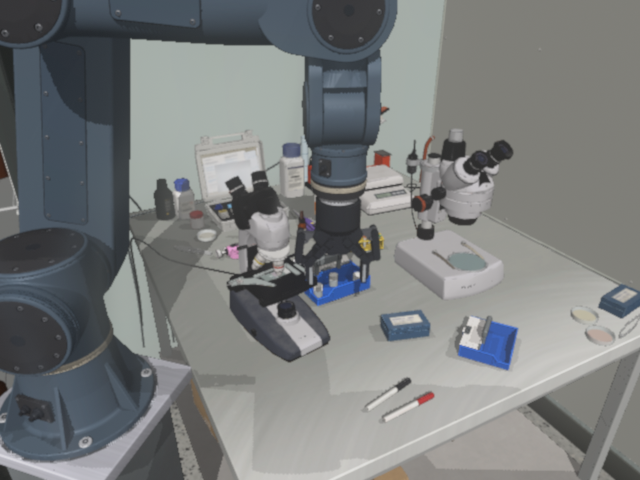

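Candidates for the tote: the blue tray at top pixel (346,274), which holds vials and looks larger, and the blue tray at (505,327), which looks smaller. I'll go with (346,274) and check it in a crop.

```bash
cat > h.py <<'E'
from rig import ctrl, optics
import numpy as np, cv2
def ray(d,u,v):
    K=d['mtx']; c=np.array([(u-K[0,2])/K[0,0],-(v-K[1,2])/K[1,1],-1.]); return d['origin'],d['rotation']@c
def onz(d,u,v,z):
    o,r=ray(d,u,v); return o+r*(z-o[2])/r[2]
def proj(d,p):
    c=d['rotation'].T@(np.array(p)-d['origin']); K=d['mtx']
    return np.array([K[0,2]+K[0,0]*c[0]/-c[2],K[1,2]-K[1,1]*c[1]/-c[2]])
def tri(d1,p1,d2,p2):
    o,r=ray(d1,*p1);o2,r2=ray(d2,*p2); A=np.c_[r,-r2]; t=np.linalg.lstsq(A,o2-o,rcond=None)[0]
    return (o+r*t[0]+o2+r2*t[1])/2, np.linalg.norm(o+r*t[0]-o2-r2*t[1])
def crop(d,x,y,w,h,s,name):
    im=cv2.cvtColor(d['frame'],cv2.COLOR_RGB2BGR)[y:y+h,x:x+w]
    cv2.imwrite('pics/'+name,cv2.resize(im,None,fx=s,fy=s,interpolation=cv2.INTER_CUBIC))
E
python3 - <<'E'
from h import *
t=optics.snapshot('top')
im=cv2.cvtColor(t['frame'],cv2.COLOR_RGB2BGR)
a=cv2.resize(im[224:324,292:402],None,fx=6,fy=6,interpolation=cv2.INTER_CUBIC)
cv2.imwrite('pics/c1.png',a)
h=cv2.cvtColor(im,cv2.COLOR_BGR2HSV); m=cv2.inRange(h,(105,150,60),(125,255,255))
for c in cv2.findContours(m,0,2)[0]:
    if cv2.contourArea(c)>100: print(cv2.minAreaRect(c),cv2.boxPoints(cv2.minAreaRect(c)).round(1).tolist())
E
```

```text
((513.8048706054688, 328.256103515625), (24.84709358215332, 46.270809173583984), 6.340191841125488) [[498.8999938964844, 349.8999938964844], [504.0, 303.8999938964844], [528.7000122070312, 306.6000061035156], [523.5999755859375, 352.6000061035156]]
((353.0859680175781, 280.6961975097656), (35.8488655090332, 62.398773193359375), 41.710758209228516) [[318.8999938964844, 292.1000061035156], [360.5, 245.5], [387.20001220703125, 269.29998779296875], [345.70001220703125, 315.8999938964844]]
((101.94339752197266, 164.69810485839844), (20.05463981628418, 18.406312942504883), 15.94539737701416) [[89.80000305175781, 170.8000030517578], [94.80000305175781, 153.10000610351562], [114.0999984741211, 158.60000610351562], [109.0999984741211, 176.3000030517578]]
((213.800048828125, 38.100006103515625), (29.516096115112305, 24.59674835205078), 63.43495178222656) [[196.1999969482422, 30.399999618530273], [218.1999969482422, 19.399999618530273], [231.39999389648438, 45.79999923706055], [209.39999389648438, 56.79999923706055]]
```

View pics/c1.png

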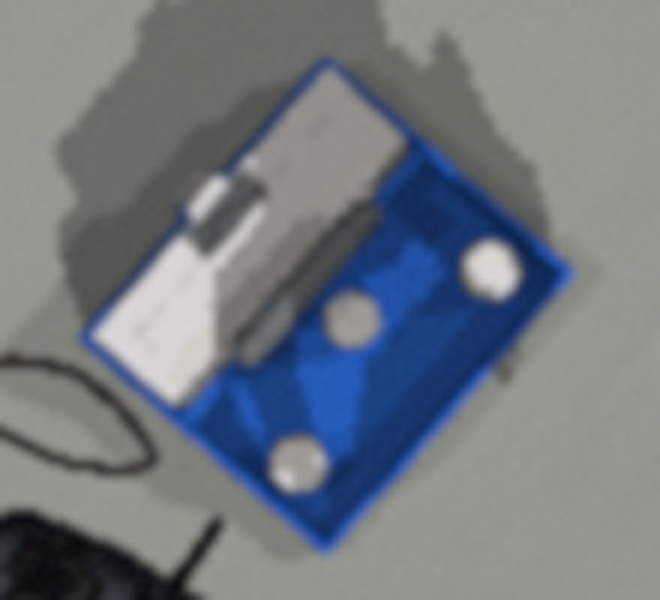

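The crop confirms it. The larger tote at (346,274) has three white-capped vials at crop (491,270), (352,318) and (298,463), a grey handle from (370,210) to (245,355), and an open white lid with its grey pad at (228,213). The cut-down corner is at the bottom, crop (325,550).

```bash
python3 - <<'E'
from h import *
t=optics.snapshot('top'); s=optics.snapshot('side')
P=lambda u,v,z: onz(t,u/6+292,v/6+224,z)
A=P(570,270,.038); B=P(325,550,.021); H1=P(375,207,.085); H2=P(243,358,.085)
L1=P(85,335,.038);L2=P(326,60,.038)
for n,a,b in(('wall',A,B),('bar',H1,H2),('lidside',L2,L1)): v=b-a; print(n,a.round(4),b.round(4),np.linalg.norm(v[:2]),np.degrees(np.arctan2(v[1],v[0])))
H=(H1+H2)/2; print('H',H)
M=tri(t,(265,360),s,(235,188));print('eyepiece',M,tri(t,(294,318),s,(262,180)))
print('small',np.linalg.norm(onz(t,504,304,.03)-onz(t,499,350,.03)))
v=(B-A); th=np.arctan2(v[1],v[0]); y=np.array([np.cos(th),np.sin(th),0]); x=np.array([y[1],-y[0],0])
O=H-.0125*x; O[2]=0; T=lambda p:O+x*p[0]+y*p[1]+np.array([0,0,p[2]])
for p in((-.07,-.08,.038),(-.07,.08,.021),(.07,.08,.038),(.07,-.08,.038),(.0125,.043,.085),(.0125,-.043,.085)): 
    q=proj(t,T(p)); print(p,((q-[292,224])*6).round(0))
for a in(.45,.6,.8):
    q=T((.019+.043*np.cos(a)-.004*np.sin(a),0,.04+.043*np.sin(a)+.004*np.cos(a))); print(a,((proj(t,q)-[292,224])*6).round(), proj(s,q).round())
print('O',O,'x',x,'y',y)
crop(s,280,220,110,100,6,'s1.png')
E
```

```text
wall [ 0.549  -0.4545  0.038 ] [ 0.4316 -0.3494  0.021 ] 0.15757763142055511 138.1834240892269
bar [ 0.574  -0.3703  0.085 ] [ 0.513  -0.3154  0.085 ] 0.08203132951108466 138.0266182833283
lidside [ 0.64   -0.3527  0.038 ] [ 0.5241 -0.2486  0.038 ] 0.15580353169884417 138.07434096261696
H [ 0.54348162 -0.34283856  0.085     ]
eyepiece (array([ 0.36442765, -0.18352805,  0.32483437]), np.float64(0.005225232982220655)) (array([ 0.43972059, -0.22833209,  0.31962596]), np.float64(0.020770924452573915))
small 0.11578340546918675
(-0.07, -0.08, 0.038) [578. 272.]
(-0.07, 0.08, 0.021) [329. 556.]
(0.07, 0.08, 0.038) [ 80. 339.]
(0.07, -0.08, 0.038) [327.  57.]
(0.0125, 0.043, 0.085) [240. 362.]
(0.0125, -0.043, 0.085) [378. 203.]
0.45 [229. 216.] [319. 257.]
0.6 [236. 221.] [320. 255.]
0.8 [247. 230.] [321. 254.]
O [ 0.53514727 -0.35215459  0.        ] x [0.66674811 0.74528314 0.        ] y [-0.74528314  0.66674811  0.        ]
```

View pics/s1.png

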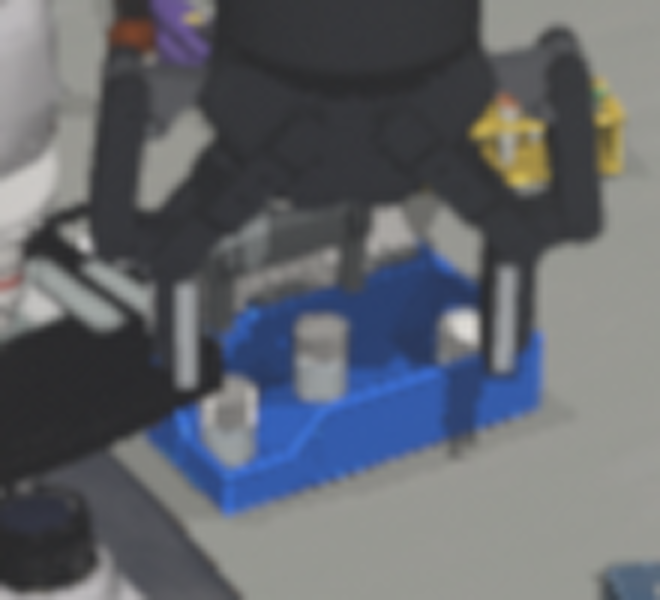

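The side crop shows the cut-down wall by the vial at crop (230,420), so the tote's axes are confirmed: x heading 48.2°, y heading 138.2°. The model corners reproject to within about 1.5 px. The lid is about 0.5 rad open.

Next I raise the tool, turn it to the tote's axes, shut the jaws and travel clear of the microscope, whose top is at about z = 0.32.

```bash
python3 -m pendant '[[0,0,-6.4,0,0,-13,1],[0,0,-6.4,0,0,-13,1],[0,0,-6.4,0,0,-13,1],[0,0,-6.4,0,0,-13,1],[0,0,0,19,19,0,1],[0,0,0,19,19,0,1],[0,0,0,19,19,0,1],[0,0,0,19,19,0,1]]'
python3 -m pendant '[[0,0,0,20,19,0,1],[0,0,0,20,19,0,1],[0,0,0,20,19,0,1],[0,0,0,20,19,0,1],[0,0,0,20,19,0,1],[0,0,0,20,19,0,1],[0,0,0,19,19,0,1],[0,0,0,19,19,0,1]]'
```

```text
time: 0.92
eef_pos: [0.3003, -0.4556, 0.2833]
orientation: [[0.667, 0.745, 0.0], [0.745, -0.667, -0.0], [-0.0, 0.0, -1.0]]
wrist_force: [0.3, 0.1, 0.1]
grip_width: 0.0001
time: 1.58
eef_pos: [0.519, -0.439, 0.2831]
orientation: [[0.667, 0.745, -0.0], [0.745, -0.667, 0.0], [-0.0, -0.0, -1.0]]
wrist_force: [0.9, -0.1, 0.7]
grip_width: 0.0001
```

```bash
python3 -m pendant '[[0,0,0,18,-6,0,1],[0,0,0,18,-6,10,1],[0,0,0,18,-6,20,1],[0,0,0,18,-6,25,1],[0,0,0,18,-6,25,1],[0,0,0,18,-6,25,1],[0,0,0,11,-5,20,1],[0,0,0,11,-5,20,1]]'
python3 -m pendant '[[0,0,0,0,0,5,1],[0,0,0,0,0,5,1],[0,0,0,0,0,0,1],[0,0,0,0,0,0,1],[0,0,0,0,0,0,1],[0,0,0,0,0,0,1],[0,0,0,0,0,0,1],[0,0,0,0,0,0,1]]'
python3 - <<'E'
from h import *
s=ctrl.sense(); O=np.array([.53515,-.35215,0]);x=np.array([.66675,.74528,0]);y=np.array([-.74528,.66675,0])
p=s['eef_pos']-O; print(p@x,p@y,p[2],s['joint_positions'].round(3) if hasattr(s['joint_positions'],'round') else s['joint_positions'])
t=optics.snapshot('side'); crop(t,240,120,150,200,4,'s2.png')
E
```

```text
time: 2.25
eef_pos: [0.5702, -0.3107, 0.1369]
orientation: [[0.667, 0.745, -0.001], [0.745, -0.667, 0.0], [-0.0, -0.001, -1.0]]
wrist_force: [-0.2, -0.3, -1.1]
grip_width: -0.0002
time: 2.92
eef_pos: [0.5703, -0.3122, 0.1287]
orientation: [[0.667, 0.745, 0.001], [0.745, -0.667, -0.0], [0.0, 0.001, -1.0]]
wrist_force: [-0.8, -0.4, 0.7]
grip_width: -0.0001
0.0531988932291459 0.0004003558320948053 0.12870663395986429 [-0.501  0.559  0.212  1.223 -0.     1.8  ]
```

View pics/s2.png

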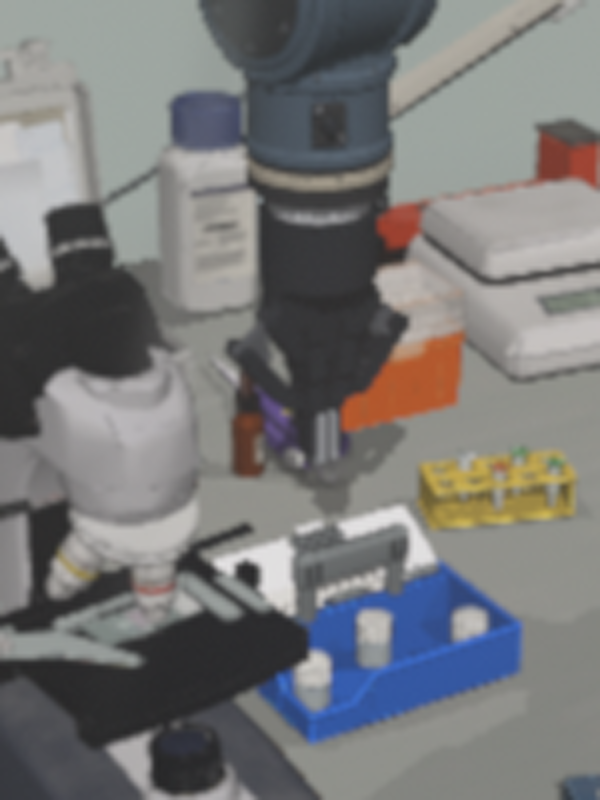

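The view shows the gripper above the lid, clear of the handle at crop (350,560). I'll press now.

```bash
python3 -m pendant '[[0,0,0,4,0,10,1],[0,0,0,0,0,14,1],[0,0,0,0,0,14,1],[0,0,0,0,0,12,1],[0,0,0,0,0,8,1],[0,0,0,0,0,6,1],[0,0,0,0,0,4,1],[0,0,0,0,0,2,1]]'
python3 -m pendant '[[0,0,0,0,0,2,1],[0,0,0,0,0,2,1],[0,0,0,0,0,2,1],[0,0,0,0,0,2,1],[0,0,0,0,0,2,1],[0,0,0,0,0,2,1],[0,0,0,0,0,1,1],[0,0,0,0,0,0,1]]'
```

```text
time: 3.63
eef_pos: [0.5729, -0.3088, 0.0579]
orientation: [[0.667, 0.745, -0.0], [0.745, -0.667, 0.0], [-0.0, -0.0, -1.0]]
wrist_force: [0.2, -0.5, 0.8]
grip_width: -0.0002
time: 4.3
eef_pos: [0.573, -0.3089, 0.0453]
orientation: [[0.667, 0.745, 0.0], [0.745, -0.667, -0.0], [0.0, 0.0, -1.0]]
wrist_force: [-0.9, -0.8, 0.3]
grip_width: -0.0002
```

```bash
python3 -m pendant '[[0,0,0,0,0,1,1],[0,0,0,0,0,1,1],[0,0,0,0,0,1,1],[0,0,0,0,0,1,1],[0,0,0,0,0,0,1],[0,0,0,0,0,0,1],[0,0,0,0,0,0,1],[0,0,0,0,0,0,1]]'
```

```text
time: 4.97
eef_pos: [0.5732, -0.3092, 0.043]
orientation: [[0.667, 0.745, 0.001], [0.745, -0.667, -0.001], [0.0, 0.002, -1.0]]
wrist_force: [-6.8, 4.8, 23.6]
grip_width: 0.0001
```

```bash
python3 -m pendant '[[0,0,0,0,0,-6,1],[0,0,0,0,0,-12,1],[0,0,0,0,0,-16,1],[0,0,0,-7,0,-20,1],[0,0,0,-7,0,-20,1],[0,0,0,-10,0,-20,1],[0,0,0,-10,0,-10,1],[0,0,0,-10,0,0,1]]'
python3 - <<'E'
from h import *
s=optics.snapshot('side'); t=optics.snapshot('top')
def c(d,x,y):return cv2.resize(cv2.cvtColor(d['frame'],3+1)[y:y+100,x:x+100],None,fx=4,fy=4,interpolation=2)
cv2.imwrite('pics/c3.png',np.hstack([c(t,292,224),c(s,280,220)]))
E
```

```text
time: 5.63
eef_pos: [0.544, -0.3429, 0.1474]
orientation: [[0.667, 0.745, 0.003], [0.745, -0.667, -0.002], [0.0, 0.003, -1.0]]
wrist_force: [0.2, -1.3, 0.2]
grip_width: 0.0003
```

View pics/c3.png

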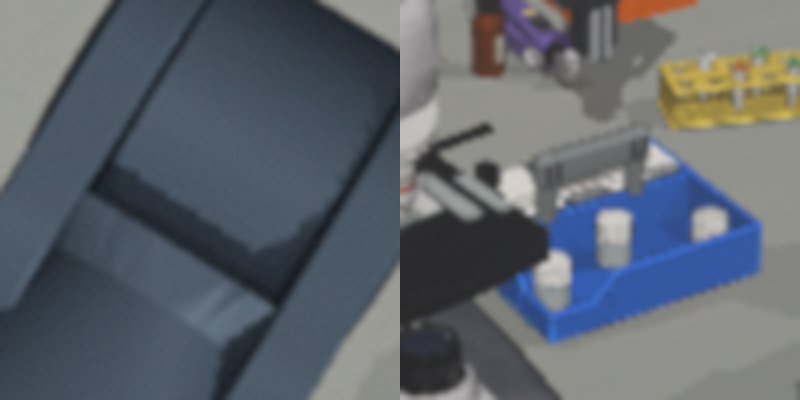

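The lid now lies flat behind the handle in the side view, and the vials haven't moved. I'll turn 90° above the handle and open.

```bash
python3 -m pendant '[[0,0,-7,0,0,0,1],[0,0,-7,0,0,0,1],[0,0,-7,0,0,0,1],[0,0,-7,0,0,0,1],[0,0,-7,0,0,0,1],[0,0,-7,0,0,0,0],[0,0,-7,0,0,0,-1],[0,0,-7,0,0,0,-1]]'
python3 -m pendant '[[0,0,-7,0,0,0,-1],[0,0,-7,0,0,0,-1],[0,0,-7,0,0,0,-1],[0,0,-7,0,0,0,-1],[0,0,-6,0,0,0,-1],[0,0,0,0,0,0,-1],[0,0,0,0,0,0,-1],[0,0,0,0,0,0,-1]]'
python3 - <<'E'
from h import *
s=ctrl.sense(); O=np.array([.53515,-.35215,0]);x=np.array([.66675,.74528,0]);y=np.array([-.74528,.66675,0])
p=s['eef_pos']-O; print(p@x,p@y,p[2],s['orientation'][:,1])
t=optics.snapshot('side'); im=cv2.cvtColor(t['frame'],4)[200:320,270:400]; im=cv2.resize(im,None,fx=5,fy=5,interpolation=2)
for q in((.0195,.043,.085),(.0195,-.043,.085),(.0055,.043,.085),(.0055,-.043,.085),(.062,.02,.044),(.062,-.02,.044),(-.07,.08,.021),(-.07,-.08,.038),(.07,-.08,.038),(.07,-.075,.04)):
    u=(proj(t,O+x*q[0]+y*q[1]+[0,0,q[2]])-[270,200])*5; cv2.circle(im,tuple(int(a) for a in u),3,(0,0,255),-1)
cv2.imwrite('pics/c4.png',im)
E
```

```text
time: 6.4
eef_pos: [0.5431, -0.3411, 0.1434]
orientation: [[-0.251, 0.968, -0.002], [0.968, 0.251, 0.001], [0.002, -0.002, -1.0]]
wrist_force: [0.1, -0.3, -0.2]
grip_width: 0.0357
time: 7.07
eef_pos: [0.5433, -0.3414, 0.1444]
orientation: [[-0.743, 0.67, -0.001], [0.67, 0.743, 0.001], [0.001, -0.0, -1.0]]
wrist_force: [0.3, 0.4, 0.5]
grip_width: 0.0856
0.013458067774420969 0.0010522830835685815 0.14443588162748477 [ 6.69763002e-01  7.42574911e-01 -1.48058160e-04]
```

View pics/c4.png

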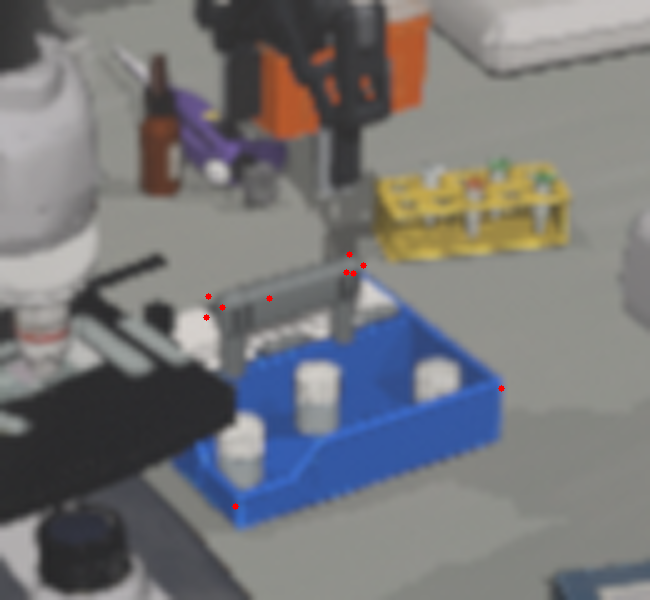

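Model points land within about 1 px of the bar ends and the tray corners, so the tote hasn't moved. I'll descend and grip.

```bash
python3 -m pendant '[[0,0,0,-1,-1,10,-1],[0,0,0,0,0,15,-1],[0,0,0,0,0,15,-1],[0,0,0,0,0,15,-1],[0,0,0,0,0,14,-1],[0,0,0,0,0,10,-1],[0,0,0,0,0,6,-1],[0,0,0,0,0,3,-1]]'
python3 -m pendant '[[0,0,0,0,0,0,-0.4],[0,0,0,0,0,0,0],[0,0,0,0,0,0,0.3],[0,0,0,0,0,0,0.5],[0,0,0,0,0,0,0.7],[0,0,0,0,0,0,1],[0,0,0,0,0,0,1],[0,0,0,0,0,0,1]]'
python3 -m pendant '[[0,0,0,0,0,0,1],[0,0,0,0,0,0,1],[0,0,0,0,0,0,1],[0,0,0,0,0,-1,1],[0,0,0,0,0,-2,1],[0,0,0,0,0,-3,1],[0,0,0,0,0,-3,1],[0,0,0,0,0,-4,1]]'
```

```text
time: 7.78
eef_pos: [0.5432, -0.3429, 0.0562]
orientation: [[-0.745, 0.667, -0.001], [0.667, 0.745, 0.001], [0.001, -0.0, -1.0]]
wrist_force: [-0.2, 0.4, 0.6]
grip_width: 0.0851
time: 8.45
eef_pos: [0.5441, -0.3432, 0.058]
orientation: [[-0.745, 0.667, 0.001], [0.667, 0.745, -0.0], [-0.001, 0.001, -1.0]]
wrist_force: [1.0, 2.9, 6.6]
grip_width: 0.0132
time: 9.12
eef_pos: [0.5434, -0.343, 0.0703]
orientation: [[-0.745, 0.667, -0.001], [0.667, 0.745, 0.0], [0.001, -0.0, -1.0]]
wrist_force: [-0.5, 0.6, -4.5]
grip_width: 0.0129
```

```bash
python3 -m pendant '[[0,0,0,-2,-2,-5,1],[0,0,0,-4,-4,-7,1],[0,0,0,-5,-6,-9,1],[0,0,0,-5,-6,-10,1],[0,0,0,-5,-6,-12,1],[0,0,0,-4,-4,-13,1],[0,0,0,-2,-2,-14,1],[0,0,0,0,0,-15,1]]'
python3 -m pendant '[[0,0,0,0,0,-18,1],[0,0,0,0,0,-20,1],[0,0,0,0,0,-20,1],[0,0,0,0,0,-20,1],[0,0,0,0,0,-20,1],[0,0,0,0,0,-17,1],[0,0,0,0,0,-10,1],[0,0,0,0,0,-4,1]]'
python3 - <<'E'
from h import *
s=optics.snapshot('side'); crop(s,200,60,250,240,2.4,'s5.png')
E
```

```text
time: 9.78
eef_pos: [0.5434, -0.3846, 0.1563]
orientation: [[-0.744, 0.668, -0.0], [0.668, 0.744, -0.0], [-0.0, -0.0, -1.0]]
wrist_force: [0.7, -0.7, -5.2]
grip_width: 0.0127
time: 10.45
eef_pos: [0.544, -0.3842, 0.2867]
orientation: [[-0.745, 0.667, 0.002], [0.667, 0.745, -0.002], [-0.003, 0.0, -1.0]]
wrist_force: [0.0, 0.1, -5.1]
grip_width: 0.0128
```

View pics/s5.png

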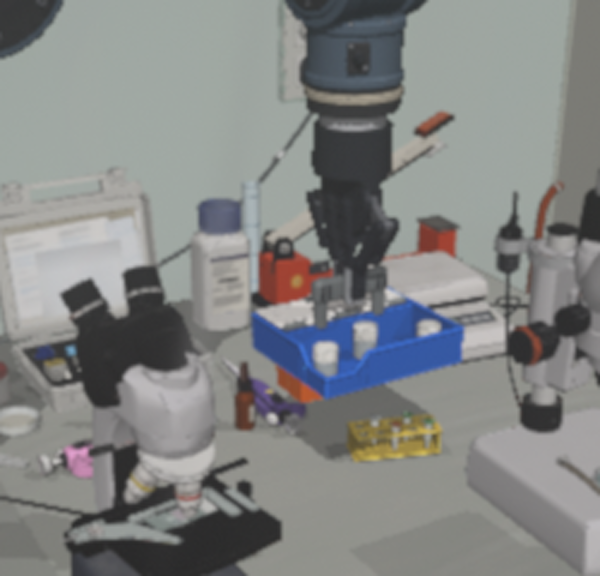

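The tote is lifted level, with the lid flat and the three vials standing. I'll tilt it gradually about the diagonal axis, taking its −x and +y sides down.

```bash
python3 -m pendant '[[-0.5,-0.5,0,0,0,0,1],[-1,-1,0,0,0,0,1],[-1,-1,0,0,0,0,1],[-1,-1,0,0,0,0,1],[-1,-1,0,0,0,0,1],[-1,-1,0,0,0,0,1],[-1,-1,0,0,0,0,1],[-1,-1,0,0,0,0,1]]'
python3 -m pendant '[[-1,-1,0,0,0,0,1],[-1,-1,0,0,0,0,1],[-1,-1,0,0,0,0,1],[-1,-1,0,0,0,0,1],[-1,-1,0,0,0,0,1],[-0.5,-0.5,0,0,0,0,1],[-0.5,-0.5,0,0,0,0,1],[-0.5,-0.5,0,0,0,0,1]]'
python3 -m pendant '[[-1,-1,0,0,0,0,1],[-1,-1,0,0,0,0,1],[-1,-1,0,0,0,0,1],[-1,-1,0,0,0,0,1],[-1,-1,0,0,0,0,1],[-0.5,-0.5,0,0,0,0,1],[-0.5,-0.5,0,0,0,0,1],[0,0,0,0,0,0,1]]'
python3 -m pendant '[[0,0,0,0,0,0,1],[0,0,0,0,0,0,1],[0,0,0,0,0,0,1],[0,0,0,0,0,0,1],[0,0,0,0,0,0,1],[0,0,0,0,0,0,1],[0,0,0,0,0,0,1],[0,0,0,0,0,0,1]]'
python3 - <<'E'
from h import *
s=optics.snapshot('side'); crop(s,240,130,150,130,5,'s6.png')
R=ctrl.sense()['orientation']; print('tilt',np.degrees(np.arccos(-R[2,2])),'x,y ang',np.arccos(R[2,1]),np.arccos(R[2,0]))
E
```

```text
time: 11.17
eef_pos: [0.5431, -0.3833, 0.2832]
orientation: [[-0.733, 0.655, 0.184], [0.668, 0.744, 0.011], [-0.13, 0.131, -0.983]]
wrist_force: [0.9, -0.2, -5.0]
grip_width: 0.0127
time: 11.83
eef_pos: [0.5434, -0.3833, 0.2838]
orientation: [[-0.703, 0.625, 0.338], [0.669, 0.743, 0.019], [-0.239, 0.24, -0.941]]
wrist_force: [0.1, 0.3, -4.5]
grip_width: 0.0131
time: 12.5
eef_pos: [0.5434, -0.3835, 0.284]
orientation: [[-0.66, 0.583, 0.473], [0.672, 0.74, 0.026], [-0.335, 0.335, -0.881]]
wrist_force: [-0.2, 0.9, -5.1]
grip_width: 0.0132
time: 13.17
eef_pos: [0.5438, -0.3835, 0.2843]
orientation: [[-0.661, 0.583, 0.473], [0.672, 0.74, 0.026], [-0.335, 0.335, -0.881]]
wrist_force: [0.3, -0.6, -4.3]
grip_width: 0.0128
tilt 28.284752924713498 x,y ang 1.2291565542925929 1.9125056154674236
```

View pics/s6.png

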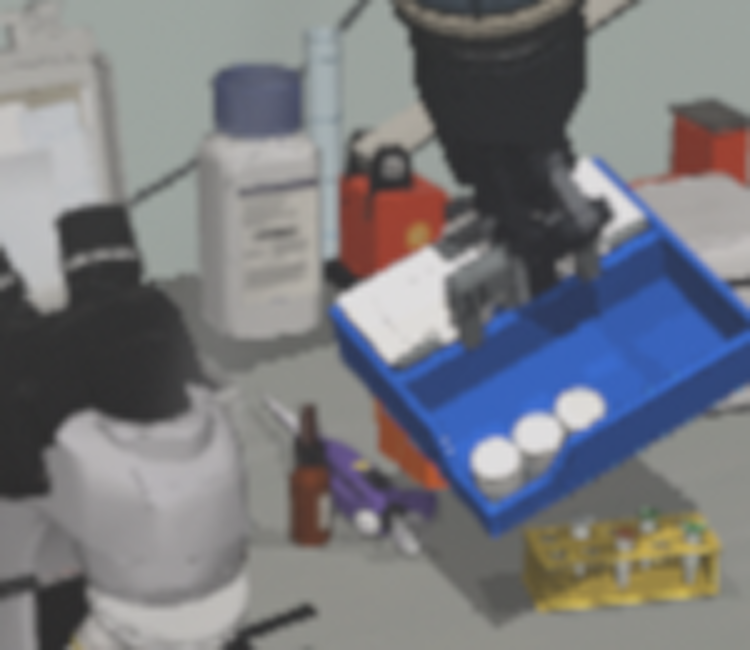

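The vials lie in a row along the low −x wall and into the corner, caps at crop (497,460), (538,433) and (580,408). The lid is flat. I'll measure their distances to the corner.

```bash
cat > v.py <<'E'
from h import *
st=ctrl.sense(); R=st['orientation']; T=np.c_[R[:,1],R[:,0],-R[:,2]]
O=st['eef_pos']-T@np.array([.0127,0,.0575])
def vial(d,u,v,z=.038):
    o,r=ray(d,u,v); o2=T.T@(o-O); r2=T.T@r; p=o2+r2*(z-o2[2])/r2[2]; return p
W=lambda p:O+T@np.array(p)
E
python3 - <<'E'
from v import *
s=optics.snapshot('side')
for p in((-.07,.08,.021),(-.07,.08,0),(.07,.08,.038),(-.07,-.08,.038)): print(p,((proj(s,W(p))-[240,130])*5).round())
print('foot z',W((-.07,.08,0)))
for u,v in((497,460),(538,433),(580,408)):
    p=vial(s,u/5+240,v/5+130); print(p.round(4),np.linalg.norm(p[:2]-[-.066,.076]))
E
```

```text
(-0.07, 0.08, 0.021) [485. 520.]
(-0.07, 0.08, 0) [489. 546.]
(0.07, 0.08, 0.038) [324. 313.]
(-0.07, -0.08, 0.038) [764. 331.]
foot z [ 0.46989226 -0.38950971  0.1791961 ]
[-0.0558  0.0623  0.038 ] 0.01706746345184079
[-0.0545  0.0384  0.038 ] 0.039303240638015643
[-0.0544  0.0146  0.038 ] 0.06249156230926037
```

```bash
python3 -m pendant '[[0,0,0,0,0,0,1],[0,0,0,0,0,0,1],[0,0,0,0,0,0,1],[0,0,0,0,0,0,1],[0,0,0,0,0,0,1],[0,0,0,0,0,0,1],[0,0,0,0,0,0,1],[0,0,0,0,0,0,1]]'
python3 - <<'E'
from h import *
a=cv2.imread('pics/s6.png'); s=optics.snapshot('side'); crop(s,240,130,150,130,5,'s7.png'); b=cv2.imread('pics/s7.png')
d=cv2.absdiff(a,b)[150:540,330:]; print('diff',d.mean(),(d.max(2)>40).sum()); print(ctrl.finish_job())
E
```

```text
time: 13.93
eef_pos: [0.5437, -0.3835, 0.2843]
orientation: [[-0.661, 0.583, 0.473], [0.672, 0.74, 0.026], [-0.335, 0.335, -0.881]]
wrist_force: [0.4, 0.2, -5.2]
grip_width: 0.0132
diff 0.40753968253968254 0
the job is handed in; nothing more can be done
None
```

I handed the job in at about 14 s. The gripper is holding the tote by its handle, off the bench and tilted 28° with the pick-up corner lowest. No verdict was reported.

- **Lid:** I pressed it with shut fingers until the force reached about 24 N with the fingertips at z = 0.043 m. That is slightly below the 44 mm the pad should sit at when shut. It looked flat in every picture after that, but I had no direct reading of the hinge angle. I also never saw the cover-slip box, because it is under the lid.
- **Tilt and clearance:** The tote tilts about 20° down to each of −x and +y. The lowest foot is about 0.18 m above the bench.
- **Vials:** They stand in a row along the low −x wall, with the first in the corner. From the side view they are about 17, 39 and 62 mm from the corner, against the 70 mm limit. The farthest has about 8 mm to spare.
- **At rest:** Two side pictures about 0.7 s apart showed no change.
- **Bystanders:** I saw no sign of contact with them, but I did not measure their positions again.

No check failed or disagreed. The projected tote corners matched the pictures to 1–2 px.

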